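Shim the rocking photometer

TASK

The photometer on the bench leans and rocks because its front-left foot is too short. With the fingertips, push the rubber wedge along the bench, thin end first, under that foot until the photometer stands level and no longer rocks, and leave the wedge there carrying the foot. Do not pick the wedge up, do not push on or shove the photometer itself, and leave everything else where it is.

Things in the scene. Friction and masses are not known exactly. Their poses are not given: they have to be found in the camera images.
- photometer: White bench photometer, 1.8 kg, loose. Housing 230 (x) x 190 (y) mm, from 30 to 126 mm above the bench when level. Origin at foot level under its centre; x to its back, y to its left, z up (vertical when level). Round feet at x +-90, y +-70 mm; the front-left one (-90, +70) is 10 mm too short, so it leans about 0.09 rad onto it. A hard sideways push makes it slide.
- short_foot (a point): Centre of the underside of the photometer's short, round front-left foot (36 mm across, bevelled to 16 mm at the underside). At bench height at the start, 10 mm up when the photometer is level. The housing overhangs the foot's centre by 25 mm in front and on its left.
- wedge: Dark rubber wedge, loose, 110 (x) x 50 (y) mm, 0.11 kg. Origin: centre of its flat underside; x points to the thin end. The top slopes from 23 mm high at the blunt back face (x -55) to 3 mm at the tip (x +55). It stays put under load. Going in takes some 6 N; the photometer is level when the foot's centre is at about x = +23 mm of the wedge: there it jams (over 10 N), and a much harder push would shove the photometer.
- bottle: Bystander: amber screw-cap bottle, 60 mm in diameter, 120 mm tall; loose; origin at the centre of its underside. Leave it alone.
- jar: Bystander: white jar with a lid, 64 mm in diameter, 70 mm tall; loose; origin at the centre of its underside. Leave it alone.
- tube_rack: Bystander: rack of capped tubes, 70 x 170 mm, 82 mm tall; loose; origin at the centre of its underside. Leave it alone.
- tip_box: Bystander: closed pipette-tip box, 122 x 87 mm, 61 mm tall; loose; origin at the centre of its underside. Leave it alone.
- beaker: Bystander: glass beaker, 70 mm in diameter, 85 mm tall; loose; origin at the centre of its underside. Leave it alone.
- dishes: Bystander: stack of three petri dishes, 90 mm in diameter, 44 mm tall; loose; origin at the centre of its underside. Leave it alone.
Not all that is in view belongs to the job. Of the things like the wedge, leave any that is brown; of the rest the smaller one is meant.

How it is judged:
By the outcome, as a careful person would: the job done as asked, in the order asked, and still so for the second after the job is handed in, with the robot touching nothing.
It also fails if it takes over 45 s, if anything falls off the work surface, if the arm or the gripper's body presses on something with over 40 N, if the wrist force passes 120 N, or if a joint passes its speed limit or range.

ROBOT

A 6-joint arm with a two-finger parallel gripper is mounted at the origin on the work surface. World frame = base frame: x ahead of the robot, y to its left, z up, the work surface at z = 0. Lengths are in m, angles in rad, forces in N, time in s.
With the tool pointing down it reaches from about 0.25 to 0.775 m from the base axis. Payload 4 kg.
Tool frame: the origin (TCP) lies midway between the tips of the shut fingers; the grasp point (between the pads) lies 19 mm behind it; x points along the fingers, y is the direction in which the jaws open and shut, and the axes are right-handed (so a half turn about x gives the same grasp; the last joint's range is limited). The gripper opens to 85 mm and grips with 20 to 120 N. Pads are 22 mm wide; open, the fingers measure 114 mm over their backs; the gripper's body (76 mm by 85 mm) begins 54 mm behind the grasp point. The pads swing forward as they close: fully open they stand 13 mm farther back than shut.
Start: joints at [1.213, 0.087, 1.371, -0, 1.684, -0.103], TCP at [0.139, 0.532, 0.231] pointing down, gripper open.
Joint ranges: [-3.1, 3.1], [-0.76, 2.03], [0.27, 2.55], [-1.08, 4.22], [0.17, 2.65], [-2.57, 2.57]. Speed limits (rad/s): [2.79, 2.79, 3.14, 3.14, 3.14, 3.14].

INTERFACE

Orientations are given as a rotation vector (axis times angle).
In Python, from cell import sense, capture, get_calibration, sign_off gives the robot as it stands.
- The arm moves only by the tool move_arm, never from a script. Its arguments are lists of equal length, an entry for each row: "offset": the shift along the tool's x, y, z each as a share of 80 mm, from -1 to 1, a list of three; "spin": the turn about the tool's x as a share of 45 degrees, from -1 to 1; "claw": the opening, from -1 (shut) to 1 (fully open). A call has 1 to 8 rows; each row is the pose to reach, as a shift and turn from the pose measured when the call began, along the tool's axes at that moment; what a row does not reach only later rows make up. A row lasts 1/8 s, in which the tool goes at most 62.5 mm and 10.7 degrees, less where a joint would pass 70% of its speed; a pose out of reach is approached as far as the arm can. A call with a number of a shift or a turn outside -1 to 1 is refused whole. A call with a gripper value outside its range is refused whole. The fingers move at their own pace and stop on an object; the grip force is fixed at half the most. Time passes only in rows, so rows that repeat a pose let the fingers close. It gives the time, the measured TCP pose, the force and the opening at its end, in the units of the state.
- sense(): the state, without advancing time (a new reading comes with each control period).
- capture(name): name is "side" or "top" or "wrist"; returns the picture (400x640x3 uint8, red, green, blue); there is no depth.
- get_calibration(name): a dict with "camera_matrix" (3x3 intrinsics, pixels), "R" (3x3) and "t" (3): a world point X has camera coordinates R X + t. Camera axes: x right, y down, z forward; pixel columns grow to the right and rows downward; lengths in m; the calibration is good to about 2 mm. A picture is of the moment at which its call begins: read the wrist's pose just before it. get_calibration takes no time and is no camera call; for the wrist camera it gives the pose at the moment of the call.
- sign_off(): hands the job in, once; it reports no verdict.
The state is a dict: "time": time; "joint_pos": joint angles; "joint_vel": joint speeds; "tau": joint torques, N m; "ee_pos": TCP position; "orientation": TCP orientation; "contact_force": force on the tool from outside, world axes, zero at the start; "wrist_torque": the same for the moment, N m; "opening": finger opening in m.
Only numpy, scipy, OpenCV 4.12 (cv2) and the standard library are available. Lean on these libraries where they do the work, as an engineer would, in place of code of your own. Each camera call takes 0.05 s, during which the arm holds its last target.

## Working session

There is one attempt and no reset: what is moved stays moved. The work goes in short steps, Python scripts to look and compute and a tool call to move; the robot and the scene stay as the last step left them, time stands still between calls to the robot, and variables do not carry over. Pictures are saved under pics/ and viewed, and the job is handed in when it is done.

Besides the shell and the picture viewer there is one more tool, called after "Call:" as name([rows], argument=value, ...), one row to a line, values as JSON. move_arm: Moves the arm, as the interface text tells. Shift numbers are shares of 80 mm and turn numbers shares of 45 degrees, none past 1 either way. Its arguments: {"type":"object","properties":{"offset":{"type":"array","items":{"type":"array","items":{"type":"number","minimum":-1,"maximum":1}}},"spin":{"type":"array","items":{"type":"number","minimum":-1,"maximum":1}},"claw":{"type":"array","items":{"type":"number"}}},"required":["offset","spin","claw"]}

```bash
mkdir -p pics; ls; python3 - <<'E'
from cell import *
import cv2,json
s=sense();print(s['time'],s['ee_pos'],s['orientation'],s['opening'])
for n in("top","side","wrist"):
    cv2.imwrite(f"pics/a_{n}.png",capture(n)[:,:,::-1]); c=get_calibration(n);print(n,c)
E
```

```text
pics
0.0 [0.13845529 0.53176622 0.2301092 ] [ 0.19831157  1.56204291 -0.20179135] 0.08544534913304881
top {'camera_matrix': array([[384.86278449,   0.        , 321.26675917],
       [  0.        , 384.86278449, 198.51216518],
       [  0.        ,   0.        ,   1.        ]]), 'R': array([[-0.00745704, -0.99996672, -0.00330871],
       [-0.98925036,  0.00786028, -0.14602038],
       [ 0.14604153,  0.00218426, -0.98927605]]), 't': array([-0.00957925,  0.50055941,  0.94062083])}
side {'camera_matrix': array([[432.66347771,   0.        , 319.29496236],
       [  0.        , 432.66347771, 196.88875149],
       [  0.        ,   0.        ,   1.        ]]), 'R': array([[ 0.89227052, -0.45137842,  0.01052853],
       [-0.3051332 , -0.62003726, -0.72280532],
       [ 0.3327868 ,  0.64172527, -0.69097151]]), 't': array([-0.4661923 ,  0.1701883 ,  1.20464725])}
wrist {'camera_matrix': array([[307.81292761,   0.        , 323.17488732],
       [  0.        , 307.81292761, 196.26004393],
       [  0.        ,   0.        ,   1.        ]]), 'R': array([[ 0.2532527 ,  0.96739819, -0.00195295],
       [ 0.91807464, -0.23970304,  0.31572362],
       [ 0.30496233, -0.08175081, -0.94884919]]), 't': array([-0.54926191, -0.04079584,  0.38094255])}
```

View pics/a_top.png

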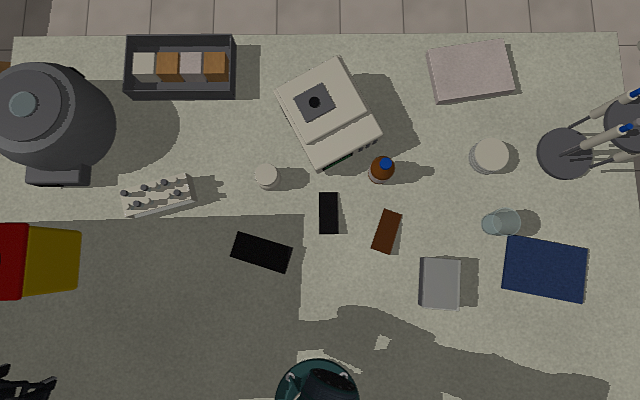

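View pics/a_side.png

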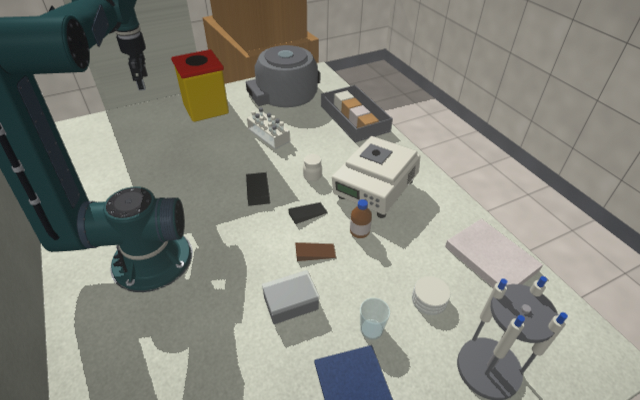

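View pics/a_wrist.png

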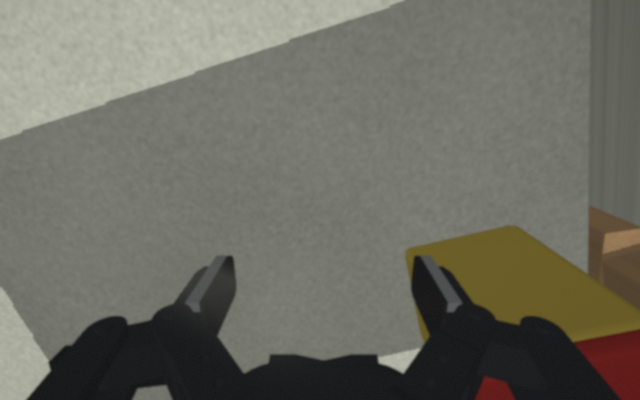

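Candidates for the wedge in the top view are small black (329,213), larger black (261,252) and brown (386,231). The description points to the small black one, so I'll check it in close crops.

```bash
python3 - <<'E'
import cv2,numpy as np
t=cv2.imread("pics/a_top.png");s=cv2.imread("pics/a_side.png")
cv2.imwrite("pics/b_top.png",cv2.resize(t[40:280,220:420],None,fx=2.5,fy=2.5,interpolation=cv2.INTER_CUBIC))
cv2.imwrite("pics/b_side.png",cv2.resize(s[130:270,230:430],None,fx=4,fy=4,interpolation=cv2.INTER_CUBIC))
E
```

```text
(no output)
```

View pics/b_top.png

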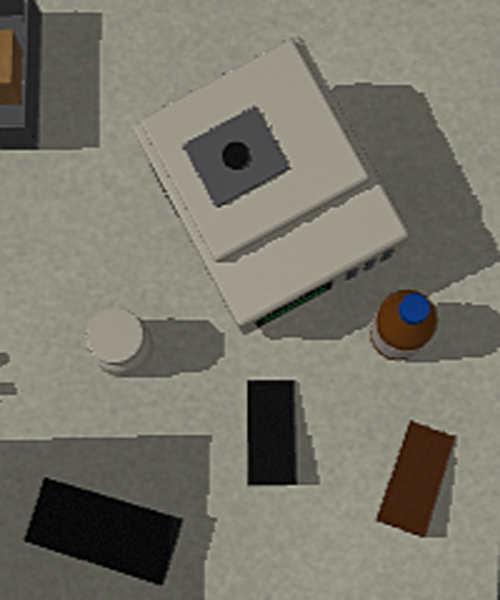

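View pics/b_side.png

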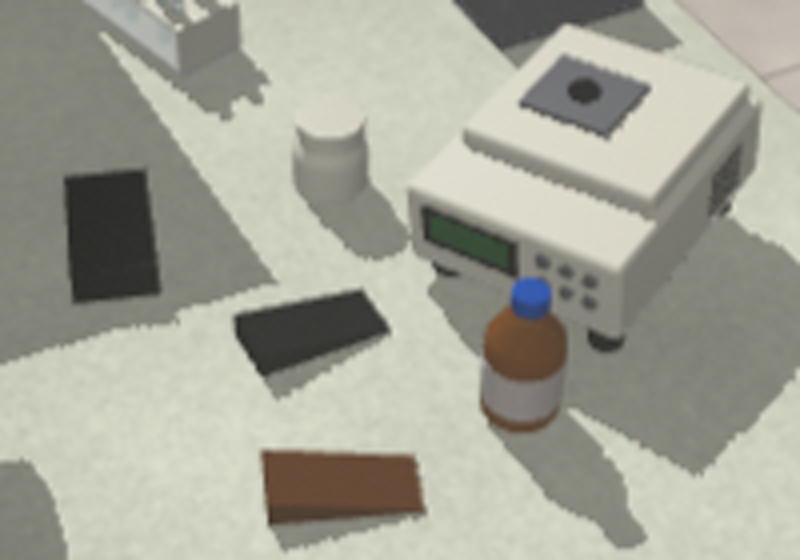

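The target is the small black wedge, at top-view raw (329,213). Its shadow narrows upward, so the thin end points towards the photometer (+x). Next I'll zoom in on the photometer corners and wedge.

```bash
python3 - <<'E'
import cv2,numpy as np
t=cv2.imread("pics/a_top.png");s=cv2.imread("pics/a_side.png")
cv2.imwrite("pics/c_top.png",cv2.resize(t[110:240,295:395],None,fx=6,fy=6,interpolation=cv2.INTER_CUBIC)[:600])
a=s[165:240,280:400];a=np.clip(a.astype(float)*1.5,0,255).astype('uint8')
cv2.imwrite("pics/c_side.png",cv2.resize(a,None,fx=6.5,fy=6.5,interpolation=cv2.INTER_CUBIC))
from cell import *
w=get_calibration("wrist");print(-w['R'].T@w['t'])
for n,im in(("top",t),("side",s)):
    c=get_calibration(n)
    m=((im.max(2)<50)).astype('uint8')
    k,l,st,ce=cv2.connectedComponentsWithStats(m)
    for i in range(1,k):
        if 150<st[i,4]<4000: 
            cn=cv2.findContours((l==i).astype('uint8'),0,2)[0][0]
            p,_=cv2.boxPoints(r:=cv2.minAreaRect(cn)),0
            print(n,st[i],p.round(1).tolist(),r[1:])
            K=c['camera_matrix'];R=c['R']
            for q in p:
                d=R.T@np.linalg.solve(K,[*q,1]);o=-R.T@c['t'];print('  z0',(o-d*o[2]/d[2])[:2].round(4),'z20',(o+d*(.02-o[2])/d[2])[:2].round(4))
E
```

```text
[0.06038256 0.55271845 0.37326456]
top [ 123   35  114   66 2985] [[122.4000015258789, 35.900001525878906], [235.89999389648438, 34.599998474121094], [236.60000610351562, 99.0], [123.0999984741211, 100.30000305175781]] ((64.36026000976562, 113.53333282470703), 89.32596588134766)
  z0 [0.9731 0.5434] z20 [0.9609 0.5323]
  z0 [0.9742 0.2235] z20 [0.9619 0.2188]
  z0 [0.7837 0.2167] z20 [0.7752 0.2121]
  z0 [0.7826 0.5283] z20 [0.7741 0.5175]
top [  28   63   88  124 2966] [[27.799999237060547, 184.39999389648438], [45.099998474121094, 62.0], [122.9000015258789, 73.0], [105.5999984741211, 195.39999389648438]] ((78.56553649902344, 123.60746765136719), 8.063246726989746)
  z0 [0.55   0.7661] z20 [0.5461 0.7505]
  z0 [0.8967 0.7538] z20 [0.886  0.7384]
  z0 [0.8621 0.5342] z20 [0.852  0.5233]
  z0 [0.5187 0.5568] z20 [0.5154 0.5454]
top [319 192  20  42 801] [[319.0, 233.0], [319.0, 192.0], [338.0, 192.0], [338.0, 233.0]] ((18.999996185302734, 40.99999237060547), 0.0)
  z0 [ 0.4152 -0.0068] z20 [ 0.4141 -0.007 ]
  z0 [ 0.5233 -0.0075] z20 [ 0.52   -0.0077]
  z0 [ 0.5229 -0.0577] z20 [ 0.51
[... 3489 characters left out ...]
 [181.5, 198.5], [184.6999969482422, 237.5], [175.89999389648438, 238.3000030517578]] ((39.11442565917969, 8.802821159362793), 85.2363510131836)
  z0 [0.1066 0.2098] z20 [0.1057 0.1872]
  z0 [0.1323 0.2009] z20 [0.1309 0.1784]
  z0 [0.1005 0.0342] z20 [0.0998 0.0152]
  z0 [0.077  0.0426] z20 [0.0768 0.0235]
side [ 32 203  28  38 341] [[31.0, 206.1999969482422], [39.0, 201.5], [60.099998474121094, 237.8000030517578], [52.099998474121094, 242.39999389648438]] ((41.95621109008789, 9.23371410369873), 59.85861587524414)
  z0 [-0.2941  0.3727] z20 [-0.2866  0.3466]
  z0 [-0.2713  0.3845] z20 [-0.2643  0.3582]
  z0 [-0.2224  0.1926] z20 [-0.2163  0.1703]
  z0 [-0.2439  0.1837] z20 [-0.2374  0.1616]
```

View pics/c_top.png

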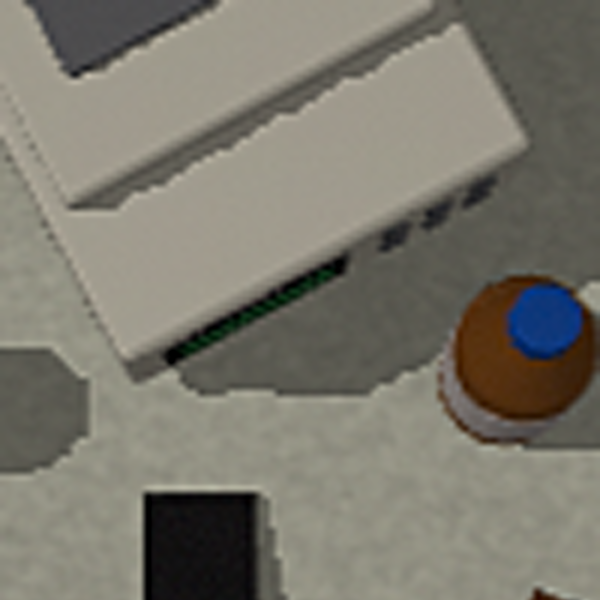

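View pics/c_side.png

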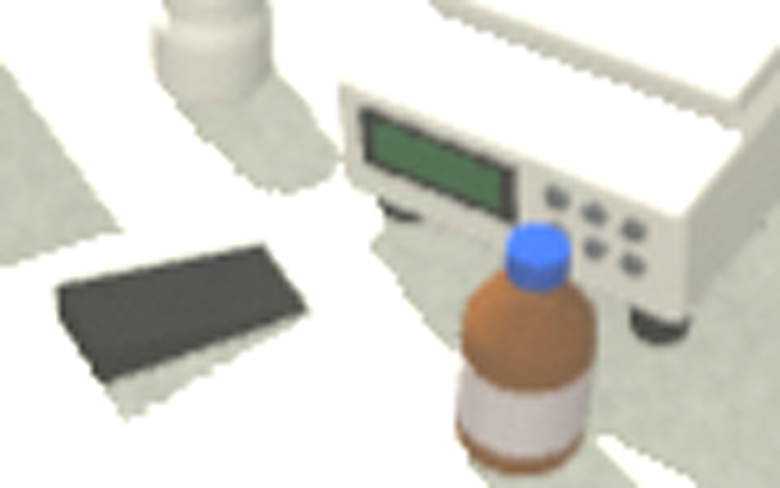

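```bash
cat > h.py <<'E'
import cv2,numpy as np
from cell import *
C={n:get_calibration(n) for n in("top","side")}
def P(n): c=C[n]; return c['camera_matrix']@np.c_[c['R'],c['t']]
def tri(a,b):
    X=cv2.triangulatePoints(P("top"),P("side"),np.array(a,float),np.array(b,float));X=(X[:3]/X[3]).ravel()
    e=[]
    for n,q in(("top",a),("side",b)):
        p=P(n)@[*X,1];e.append(np.hypot(*(p[:2]/p[2]-q)))
    return X.round(4),np.round(e,1)
def ray(n,q,z):
    c=C[n];d=c['R'].T@np.linalg.solve(c['camera_matrix'],[*q,1]);o=-c['R'].T@c['t'];return (o+d*(z-o[2])/d[2])
E
python3 - <<'E'
from h import *
f=lambda p,k,o:[(p[0]+.5)/k-.5+o[0],(p[1]+.5)/k-.5+o[1]]
T=lambda x,y:f((x,y),6,(295,110));S=lambda x,y:f((x,y),6.5,(280,165))
print('FLt',tri(T(128,358),S(343,85)))
print('FLb',tri(T(135,383),S(348,180)))
print('FRt',tri(T(527,140),S(688,222)))
print('foot side',ray("side",S(405,213),0.006), ray("side",S(405,213),0.0))
print('FLb z17',ray("top",T(135,383),.017),ray("side",S(348,180),.017))
print('FRfoot',ray("side",S(660,335),.003))
for n,z in(((245.5,110+0),0),):pass
print('bottle',ray("top",[381,175],.0),'side',ray('side',f((520,428),4,(230,130)),0))
E
```

```text
FLt (array([ 0.5666, -0.0008,  0.0793]), array([0.1, 0.1]))
FLb (array([ 0.5699, -0.003 ,  0.0178]), array([0.1, 0.1]))
FRt (array([ 0.6529, -0.1645,  0.0937]), array([0.2, 0.1]))
foot side [ 0.59035158 -0.02539205  0.006     ] [ 0.59364202 -0.02003167  0.        ]
FLb z17 [ 0.56984352 -0.00293874  0.017     ] [ 0.57054805 -0.00233009  0.017     ]
FRfoot [ 0.65965039 -0.14872512  0.003     ]
bottle [ 0.56781409 -0.17262165  0.        ] side [ 0.55953431 -0.18893439  0.        ]
```

```bash
cat >> h.py <<'E'
from scipy.spatial.transform import Rotation as Ro
def plan(target=None,row=True):
    s=sense();R=Ro.from_rotvec(s['orientation']).as_matrix()
    print('t',s['time'],'p',s['ee_pos'].round(4) if hasattr(s['ee_pos'],'round') else s['ee_pos'],'F',np.round(s['contact_force'],1),'open',round(s['opening'],4),'q6',np.round(s['joint_pos'],2))
    print(R.round(3))
    if target is not None: print('offset shares',(R.T@(np.array(target)-s['ee_pos'])/.08).round(3))
E
python3 -c "
from h import *
plan([.455,-.032,.15])
for q in [(372,248),(402,212),(380,209),(393,253)]:print(ray('top',q,0))
print(ray('top',(265,178),0),ray('top',(265,188),0))"
```

```text
t 0.15 p [0.1385 0.5319 0.2304] F [-0.  -0.6 -0. ] open 0.0853 q6 [ 1.21  0.09  1.37 -0.    1.68 -0.1 ]
[[-0.001  0.252  0.968]
 [-0.002  0.968 -0.252]
 [-1.    -0.002 -0.   ]]
offset shares [ 1.014 -5.822  5.605]
[ 0.3755059  -0.14356605  0.        ]
[ 0.46848427 -0.22464491  0.        ]
[ 0.47685018 -0.16725909  0.        ]
[ 0.36230197 -0.19738813  0.        ]
[0.56219453 0.13579819 0.        ] [0.53521243 0.13542316 0.        ]
```

Call:
move_arm([
  [0, -0.6, 0.6],
  [0, -1, 0.96],
  [0, -1, 0.96],
], spin=[-0.16, -0.325, -0.325], claw=[1, 1, 1])

```text
time: 0.52
ee_pos: [0.1936, 0.433, 0.2304]
orientation: [0.001, 1.571, -0.004]
contact_force: [0.2, 0.7, 0.3]
opening: 0.0855
```

```bash
python3 -c "
from h import *
plan([.455,-.032,.15])"
```

```text
t 0.525 p [0.1936 0.433  0.2304] F [0.2 0.7 0.3] open 0.0855 q6 [ 1.03 -0.08  1.54 -0.    1.68 -0.54]
[[-0.     0.003  1.   ]
 [-0.002  1.    -0.003]
 [-1.    -0.002 -0.   ]]
offset shares [ 1.017 -5.8    3.286]
```

Call:
move_arm([
  [0, -0.7, 0.5],
  [0, -1, 0.7],
  [0, -1, 0.7],
], spin=[0, 0, 0], claw=[1, 1, 1])

```text
time: 0.9
ee_pos: [0.2502, 0.3522, 0.2306]
orientation: [0.004, 1.571, -0.007]
contact_force: [-0.4, -0.1, -0.2]
opening: 0.0853
```

Call:
move_arm([
  [0, -0.7, 0.5],
  [0, -1, 0.7],
  [0, -1, 0.7],
], spin=[0, 0, 0], claw=[1, 1, 1])

```text
time: 1.27
ee_pos: [0.3062, 0.2717, 0.2307]
orientation: [0.007, 1.571, -0.009]
contact_force: [0.0, -0.3, 0.1]
opening: 0.0856
```

Call:
move_arm([
  [0, -0.7, 0.4],
  [0, -1, 0.6],
  [0, -1, 0.6],
], spin=[0, 0, 0], claw=[1, 1, 1])

```text
time: 1.65
ee_pos: [0.3538, 0.1917, 0.2306]
orientation: [0.009, 1.572, -0.01]
contact_force: [-0.1, -0.6, -0.9]
opening: 0.0855
```

Call:
move_arm([
  [0, -0.7, 0.4],
  [0, -1, 0.6],
  [0, -1, 0.6],
], spin=[0, 0, 0], claw=[1, 1, 1])

```text
time: 2.02
ee_pos: [0.4013, 0.112, 0.2303]
orientation: [0.01, 1.573, -0.01]
contact_force: [-0.7, 0.9, 0.1]
opening: 0.0856
```

Call:
move_arm([
  [0, -0.7, 0.4],
  [0, -1, 0.6],
  [0, -1, 0.6],
], spin=[0, 0, 0], claw=[1, 1, 1])

```text
time: 2.4
ee_pos: [0.4486, 0.0325, 0.2298]
orientation: [0.012, 1.574, -0.009]
contact_force: [-0.3, 0.1, -1.5]
opening: 0.0854
```

```bash
python3 -c "
from h import *
plan([.455,-.032,.10])
w=get_calibration('wrist');print(w['R'],w['t'])
cv2.imwrite('pics/d_w.png',capture('wrist')[:,:,::-1])"
```

```text
t 2.4 p [0.4486 0.0325 0.2298] F [-0.3  0.1 -1.5] open 0.0854 q6 [-0.06 -0.14  1.59  0.    1.69 -1.61]
[[-0.003  0.013  1.   ]
 [ 0.002  1.    -0.013]
 [-1.     0.002 -0.003]]
offset shares [ 1.621 -0.808  0.095]
[[ 0.01433837  0.99989565  0.00176246]
 [ 0.94968154 -0.01416983  0.31289645]
 [ 0.31288878 -0.00281265 -0.94978561]] [-0.03928287 -0.46591845  0.23905727]
```

View pics/d_w.png

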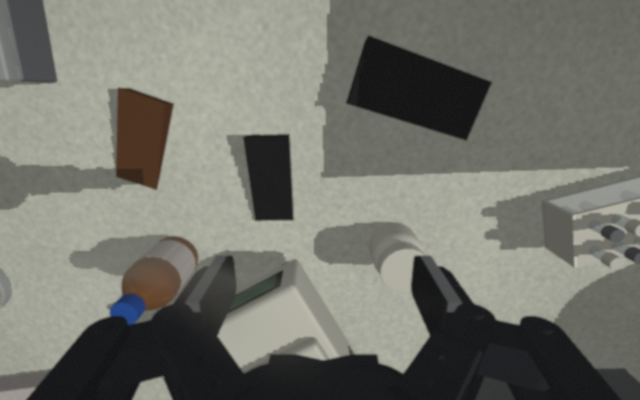

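The wrist view confirms the small black wedge at (270,178) with its thin end towards the photometer, the brown one at (143,138) and the larger black one at (420,88). I'll straddle the wedge and nudge it about 18 mm to +y so that it lines up with the foot.

Call:
move_arm([
  [0.3, -0.5, 0.08],
  [0.7, -0.81, 0.08],
  [1, -0.81, 0.08],
  [1, -0.81, 0.08],
], spin=[-0.016, -0.016, -0.016, -0.016], claw=[1, 1, 1, 1])

```text
time: 2.95
ee_pos: [0.4516, -0.0293, 0.1478]
orientation: [0.001, 1.579, 0.006]
contact_force: [-0.4, -0.8, 1.0]
opening: 0.0858
```

Call:
move_arm([
  [0.4, 0, 0],
  [0.8, 0, 0],
  [1, 0, 0],
  [1, 0, 0],
], spin=[0, 0, 0, 0], claw=[1, 1, 1, 1])

```text
time: 3.45
ee_pos: [0.4508, -0.028, 0.0678]
orientation: [0.0, 1.58, 0.007]
contact_force: [0.1, 0.5, 0.7]
opening: 0.0855
```

```bash
python3 -c "
from h import *
plan([.455,-.032,-.005])
cv2.imwrite('pics/e_w.png',capture('wrist')[:,:,::-1])
cv2.imwrite('pics/e_s.png',cv2.resize(capture('side')[130:250,220:400,::-1],None,fx=4,fy=4))"
```

```text
t 3.45 p [ 0.4508 -0.028   0.0678] F [0.1 0.5 0.7] open 0.0855 q6 [-0.19 -0.03  1.83  0.    1.36 -1.77]
[[-0.009 -0.004  1.   ]
 [ 0.005  1.     0.004]
 [-1.     0.005 -0.009]]
offset shares [ 0.909 -0.055  0.061]
```

View pics/e_w.png

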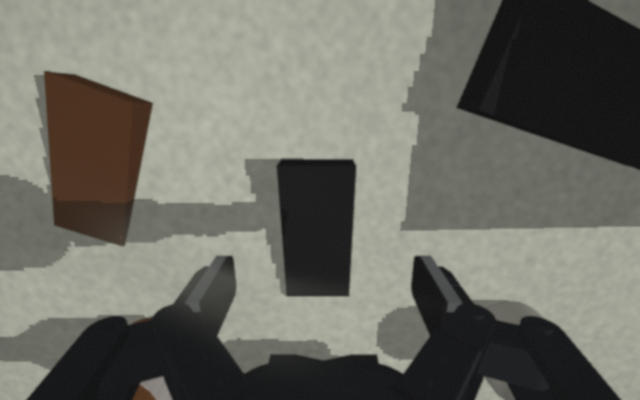

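View pics/e_s.png

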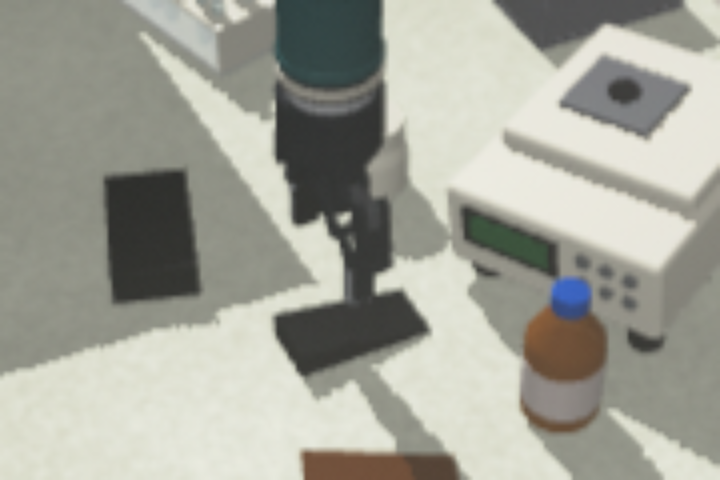

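Both fingers are clear of the wedge, so I can descend.

Call:
move_arm([
  [0.4, -0.04, 0.05],
  [0.75, -0.04, 0.05],
  [0.91, -0.04, 0.05],
  [0.91, -0.04, 0.05],
], spin=[0, 0, 0, 0], claw=[1, 1, 1, 1])

```text
time: 4.05
ee_pos: [0.4559, -0.0315, -0.0033]
orientation: [0.0, 1.576, 0.006]
contact_force: [0.6, 0.3, 0.1]
opening: 0.0854
```

```bash
python3 -c "
from h import *
plan([.455,.003,-.005])
cv2.imwrite('pics/f_w.png',capture('wrist')[:,:,::-1])"
```

```text
t 4.05 p [ 0.4559 -0.0315 -0.0033] F [0.6 0.3 0.1] open 0.0854 q6 [-0.2   0.06  1.89  0.    1.2  -1.77]
[[-0.006 -0.003  1.   ]
 [ 0.004  1.     0.003]
 [-1.     0.004 -0.006]]
offset shares [ 0.024  0.432 -0.009]
```

View pics/f_w.png

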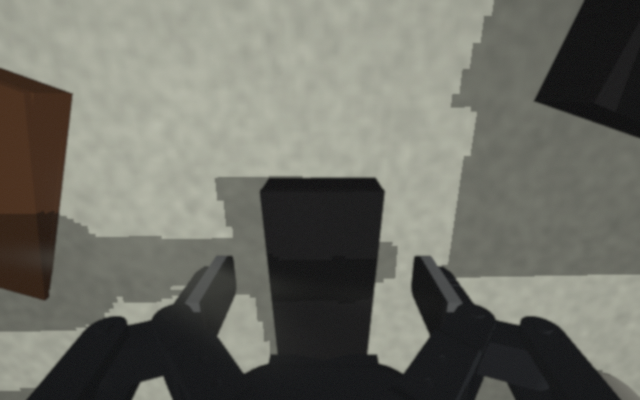

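Straddled at (322,270), no contact. Nudging +y slowly.

Call:
move_arm([
  [0, 0.1, 0],
  [0, 0.18, 0],
  [0, 0.24, 0],
  [0, 0.3, 0],
  [0, 0.36, 0],
  [0, 0.42, 0],
  [0, 0.43, 0],
  [0, 0.43, 0],
], spin=[0, 0, 0, 0, 0, 0, 0, 0], claw=[1, 1, 1, 1, 1, 1, 1, 1])

```text
time: 5.1
ee_pos: [0.4563, 0.003, -0.0025]
orientation: [0.001, 1.575, 0.006]
contact_force: [0.5, -0.2, -0.7]
opening: 0.0857
```

```bash
python3 -c "
from h import *
plan([.455,.003,-.005])
cv2.imwrite('pics/g_w.png',capture('wrist')[:,:,::-1])
cv2.imwrite('pics/g_t.png',cv2.resize(capture('top')[130:250,270:400,::-1],None,fx=4,fy=4))"
```

```text
t 5.1 p [ 0.4563  0.003  -0.0025] F [ 0.5 -0.2 -0.7] open 0.0857 q6 [-0.12  0.06  1.89  0.    1.2  -1.7 ]
[[-0.004 -0.003  1.   ]
 [ 0.004  1.     0.003]
 [-1.     0.004 -0.004]]
offset shares [ 0.031 -0.    -0.016]
```

View pics/g_w.png

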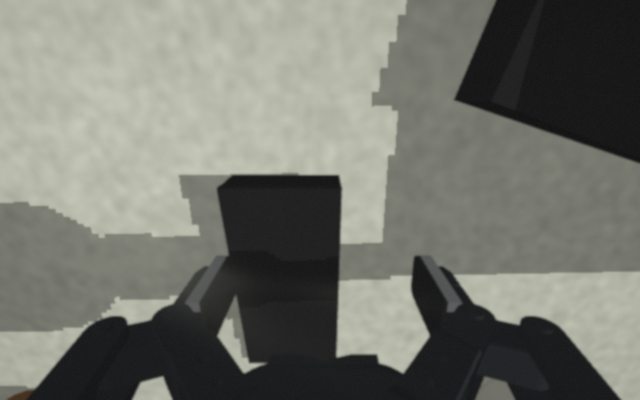

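View pics/g_t.png

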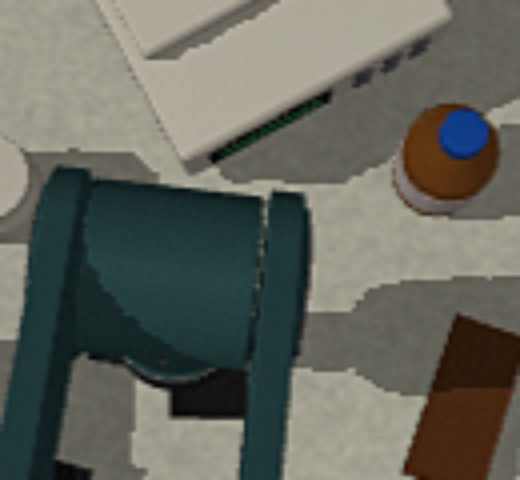

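Call:
move_arm([
  [0, -0.14, 0],
  [0, -0.14, 0],
  [-0.4, -0.2, 0],
  [-0.75, -0.22, -0.2],
  [-0.75, -0.22, -0.6],
  [-0.75, -0.22, -0.9],
  [-0.75, -0.22, -0.9],
], spin=[0, 0, 0, 0, 0, 0, 0], claw=[1, 1, 1, 0.5, -0.53, -0.53, -0.53])

```text
time: 6.08
ee_pos: [0.3834, -0.0152, 0.0574]
orientation: [0.002, 1.575, 0.006]
contact_force: [0.6, 0.4, 0.2]
opening: 0.0203
```

```bash
python3 - <<'E'
from h import *
plan([.385,-.014,.008])
w=get_calibration('wrist');im=capture('wrist')[:,:,::-1]
cv2.imwrite('pics/h_w.png',im);t=capture('top')[:,:,::-1]
cv2.imwrite('pics/h_t.png',cv2.resize(t[130:250,270:400],None,fx=4,fy=4))
E
```

```text
t 6.075 p [ 0.3834 -0.0152  0.0574] F [0.6 0.4 0.2] open 0.0203 q6 [-0.19 -0.19  1.99  0.    1.35 -1.76]
[[-0.005 -0.002  1.   ]
 [ 0.005  1.     0.002]
 [-1.     0.005 -0.005]]
offset shares [0.618 0.012 0.023]
```

View pics/h_w.png

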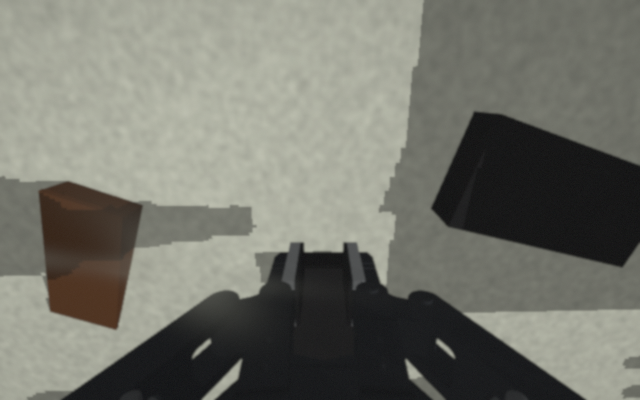

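View pics/h_t.png

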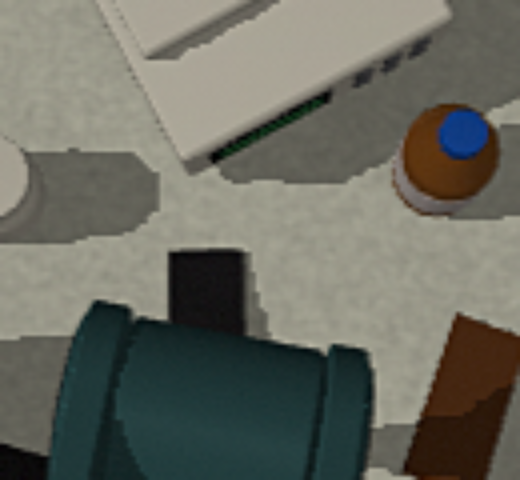

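The wedge now spans raw columns 312–331 with its tip at row 192.4. Its centre is at y ≈ −0.014, unrotated and in line with the foot. Next I'll lower behind it and push.

Call:
move_arm([
  [0.3, 0, 0],
  [0.6, 0.01, 0],
  [0.61, 0.01, 0.1],
  [0.61, 0.01, 0.2],
  [0.61, 0.01, 0.28],
  [0.61, 0.01, 0.36],
  [0.61, 0.01, 0.36],
], spin=[0, 0, 0, 0, 0, 0, 0], claw=[-0.53, -0.53, -0.53, -0.53, -0.53, -0.53, -0.53])

```text
time: 7.05
ee_pos: [0.4149, -0.0143, 0.0096]
orientation: [0.001, 1.572, 0.006]
contact_force: [1.2, -0.6, 0.5]
opening: 0.0201
```

```bash
python3 - <<'E'
from h import *
plan([.515,-.014,.008])
im=capture('wrist')[:,:,::-1]
cv2.imwrite('pics/i_w.png',im);t=capture('top')[:,:,::-1]
cv2.imwrite('pics/i_t.png',cv2.resize(t[130:250,270:400],None,fx=4,fy=4))
E
```

```text
t 7.05 p [ 0.4149 -0.0143  0.0096] F [ 1.2 -0.6  0.5] open 0.0201 q6 [-0.17 -0.05  1.97  0.    1.22 -1.75]
[[-0.002 -0.003  1.   ]
 [ 0.004  1.     0.003]
 [-1.     0.004 -0.001]]
offset shares [0.018 0.    1.251]
```

View pics/i_w.png

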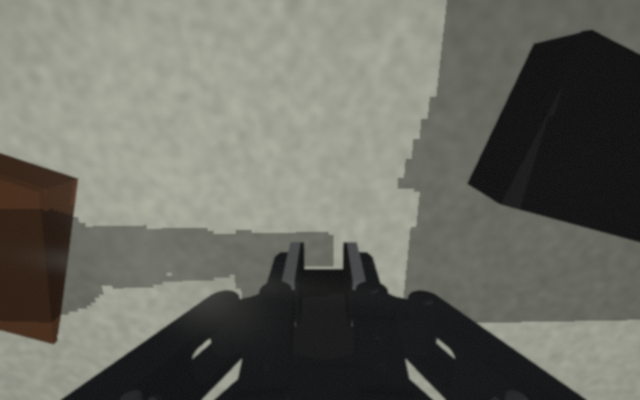

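View pics/i_t.png

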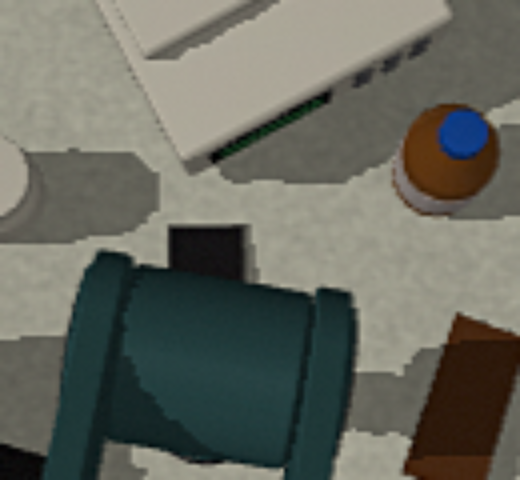

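Call:
move_arm([
  [0, 0, 0.1],
  [0, 0, 0.2],
  [0, 0, 0.3],
  [0, 0, 0.4],
  [0, 0, 0.5],
  [0, 0, 0.6],
  [0, 0, 0.6],
], spin=[0, 0, 0, 0, 0, 0, 0], claw=[-0.53, -0.53, -0.53, -0.53, -0.53, -0.53, -0.53])

```text
time: 8.02
ee_pos: [0.463, -0.0141, 0.0092]
orientation: [0.001, 1.572, 0.006]
contact_force: [0.4, -0.3, 0.7]
opening: 0.0204
```

```bash
cat > look.py <<'E'
from h import *
import sys
plan([.513,-.014,.008]);n=sys.argv[1]
t=capture('top')[:,:,::-1];s=capture('side')[:,:,::-1]
cv2.imwrite(f'pics/{n}.png',np.hstack([cv2.resize(t[130:230,290:390],None,fx=4,fy=4),cv2.resize(s[150:250,300:400],None,fx=4,fy=4)]))
E
python3 look.py j
```

```text
t 8.025 p [ 0.463  -0.0141  0.0092] F [ 0.4 -0.3  0.7] open 0.0204 q6 [-0.16  0.06  1.87  0.    1.22 -1.73]
[[-0.002 -0.003  1.   ]
 [ 0.004  1.     0.003]
 [-1.     0.004 -0.002]]
offset shares [ 0.014 -0.     0.625]
```

View pics/j.png

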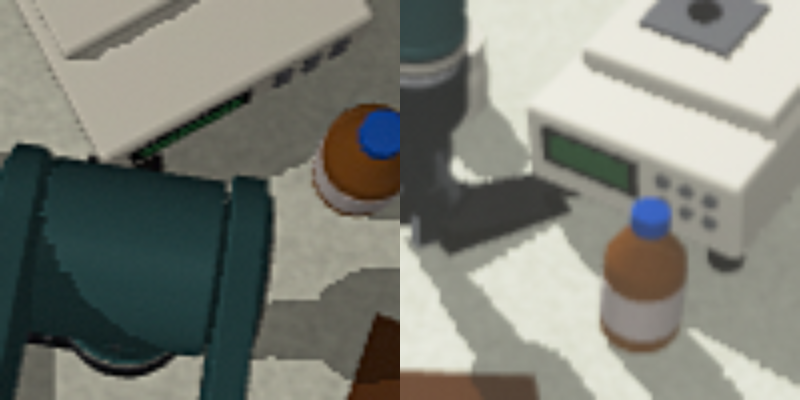

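Wedge tip is at the foot. Pushing slowly in small steps now.

Call:
move_arm([
  [0, 0, 0.05],
  [0, 0, 0.1],
  [0, 0, 0.15],
  [0, 0, 0.2],
  [0, 0, 0.25],
], spin=[0, 0, 0, 0, 0], claw=[-0.53, -0.53, -0.53, -0.53, -0.53])

```text
time: 8.75
ee_pos: [0.4796, -0.0139, 0.0087]
orientation: [0.001, 1.58, 0.006]
contact_force: [-7.8, 0.2, 6.4]
opening: 0.0202
```

```bash
python3 look.py k
```

```text
t 8.75 p [ 0.4796 -0.0139  0.0087] F [-7.8  0.2  6.4] open 0.0202 q6 [-0.15  0.1   1.82  0.    1.23 -1.72]
[[-0.009 -0.003  1.   ]
 [ 0.005  1.     0.003]
 [-1.     0.005 -0.009]]
offset shares [ 0.005 -0.003  0.418]
```

View pics/k.png

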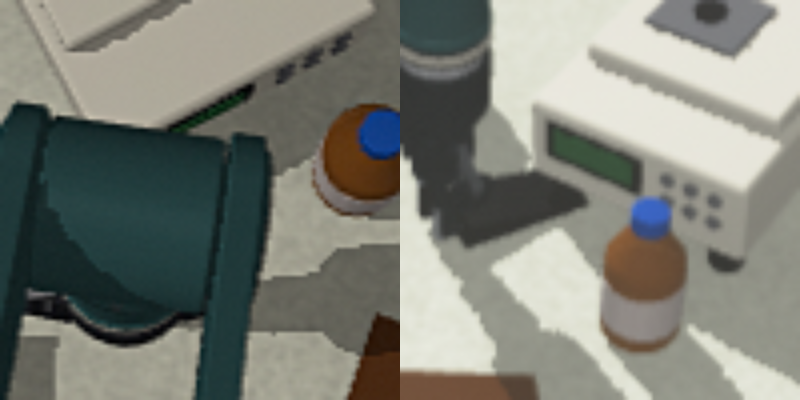

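Call:
move_arm([
  [0, 0, 0.04],
  [0, 0, 0.08],
  [0, 0, 0.12],
  [0, 0, 0.16],
  [0, 0, 0.2],
], spin=[0, 0, 0, 0, 0], claw=[-0.53, -0.53, -0.53, -0.53, -0.53])

```text
time: 9.48
ee_pos: [0.4937, -0.0138, 0.0085]
orientation: [0.001, 1.584, 0.006]
contact_force: [-8.4, 0.0, 7.8]
opening: 0.0203
```

```bash
python3 look.py l
```

```text
t 9.475 p [ 0.4937 -0.0138  0.0085] F [-8.4  0.   7.8] open 0.0203 q6 [-0.14  0.13  1.78  0.    1.24 -1.72]
[[-0.014 -0.003  1.   ]
 [ 0.005  1.     0.003]
 [-1.     0.005 -0.014]]
offset shares [ 0.003 -0.004  0.241]
```

View pics/l.png

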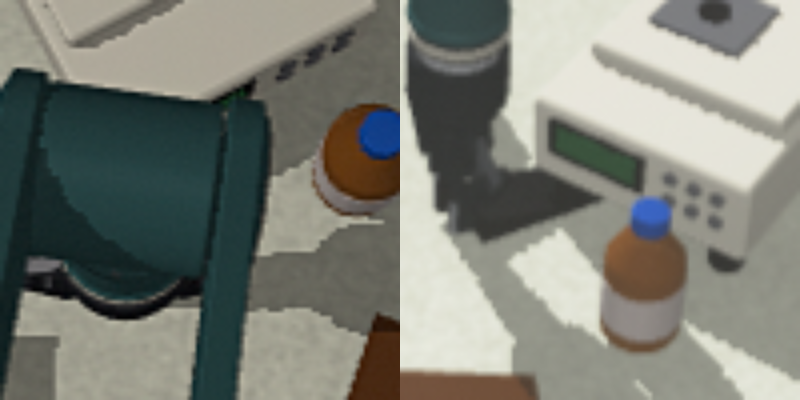

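Call:
move_arm([
  [0, 0, 0.04],
  [0, 0, 0.07],
  [0, 0, 0.1],
  [0, 0, 0.13],
], spin=[0, 0, 0, 0], claw=[-0.53, -0.53, -0.53, -0.53])

```text
time: 10.07
ee_pos: [0.5021, -0.0137, 0.0085]
orientation: [0.001, 1.59, 0.006]
contact_force: [-9.3, 0.4, 8.6]
opening: 0.0197
```

```bash
python3 look.py m
```

```text
t 10.075 p [ 0.5021 -0.0137  0.0085] F [-9.3  0.4  8.6] open 0.0197 q6 [-0.14  0.15  1.76  0.    1.25 -1.72]
[[-0.019 -0.003  1.   ]
 [ 0.005  1.     0.003]
 [-1.     0.005 -0.019]]
offset shares [ 0.003 -0.004  0.137]
```

View pics/m.png

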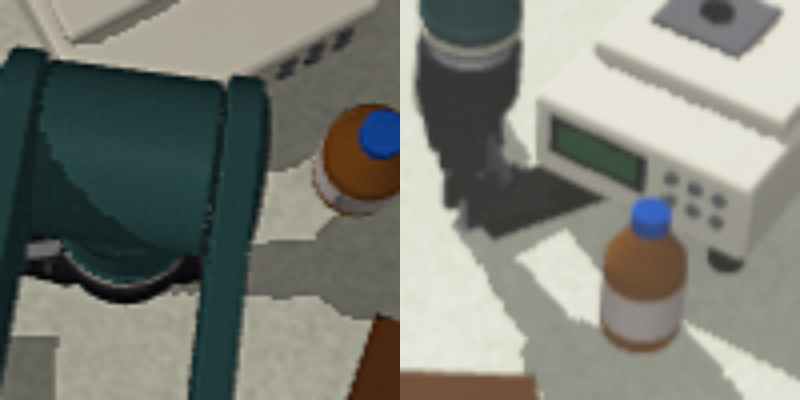

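Call:
move_arm([
  [0, 0, 0.03],
  [0, 0, 0.06],
], spin=[0, 0], claw=[-0.53, -0.53])

```text
time: 10.42
ee_pos: [0.5044, -0.0136, 0.0085]
orientation: [0.001, 1.596, 0.006]
contact_force: [-9.4, -0.6, 8.1]
opening: 0.0202
```

Call:
move_arm([
  [0, 0, 0.02],
  [0, 0, 0.04],
], spin=[0, 0], claw=[-0.53, -0.53])

```text
time: 10.68
ee_pos: [0.5051, -0.0136, 0.0085]
orientation: [0.001, 1.602, 0.007]
contact_force: [-9.5, -1.2, 8.8]
opening: 0.0202
```

Call:
move_arm([
  [0, 0, 0.05],
  [0, 0, 0.1],
  [0, 0, 0.1],
], spin=[0, 0, 0], claw=[-0.53, -0.53, -0.53])

```text
time: 11.05
ee_pos: [0.5106, -0.0136, 0.0085]
orientation: [0.001, 1.608, 0.007]
contact_force: [-8.8, -0.5, 7.9]
opening: 0.0199
```

```bash
python3 look.py n
```

```text
t 11.05 p [ 0.5106 -0.0136  0.0085] F [-8.8 -0.5  7.9] open 0.0199 q6 [-0.14  0.18  1.73 -0.    1.27 -1.71]
[[-0.037 -0.004  0.999]
 [ 0.005  1.     0.004]
 [-0.999  0.005 -0.037]]
offset shares [ 0.005 -0.006  0.03 ]
```

View pics/n.png

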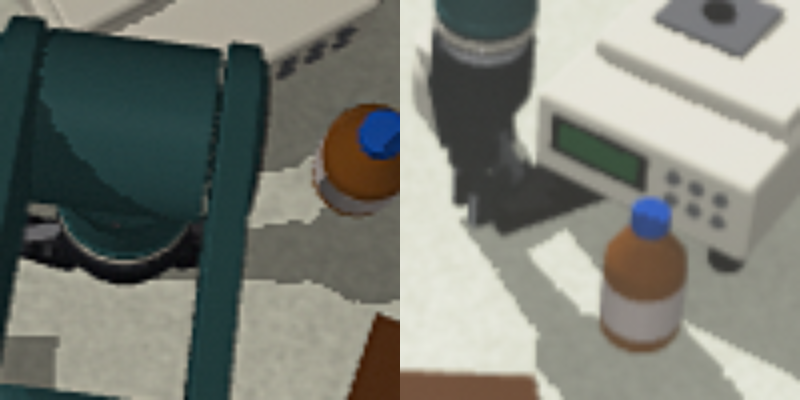

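Call:
move_arm([
  [0, 0, 0.05],
  [0, 0, 0.07],
  [0, 0, 0.07],
], spin=[0, 0, 0], claw=[-0.53, -0.53, -0.53])

```text
time: 11.52
ee_pos: [0.5114, -0.0135, 0.0084]
orientation: [0.001, 1.62, 0.007]
contact_force: [-14.9, -0.7, 12.3]
opening: 0.0202
```

```bash
python3 look.py o
```

```text
t 11.525 p [ 0.5114 -0.0135  0.0084] F [-14.9  -0.7  12.3] open 0.0202 q6 [-0.14  0.19  1.71 -0.    1.28 -1.71]
[[-0.049 -0.004  0.999]
 [ 0.005  1.     0.004]
 [-0.999  0.005 -0.049]]
offset shares [ 0.004 -0.006  0.02 ]
```

View pics/o.png

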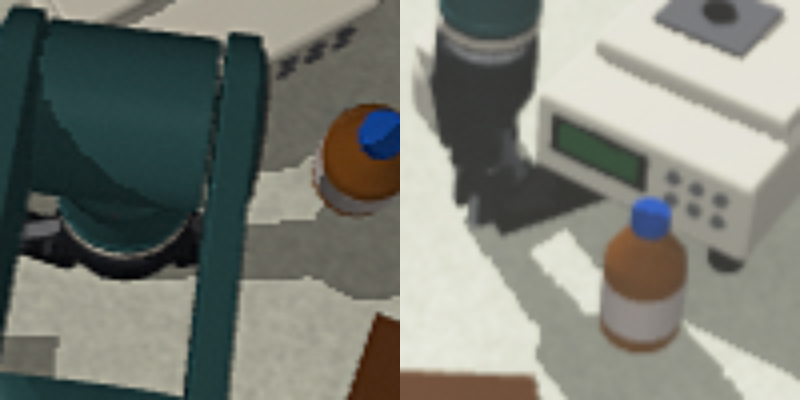

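The force jumped from 9 to 15 N over less than 1 mm, at the predicted place, so it is jammed. Backing off and checking level.

Call:
move_arm([
  [0, 0, -0.2],
  [0, 0, -0.5],
  [-0.3, 0, -0.9],
  [-0.9, 0, -1],
  [-1, 0, -1],
], spin=[0, 0, 0, 0, 0], claw=[-0.53, -0.53, -0.53, -0.53, -0.53])

```text
time: 12.25
ee_pos: [0.4379, -0.0146, 0.096]
orientation: [-0.0, 1.611, 0.006]
contact_force: [-0.3, 0.1, 0.1]
opening: 0.0202
```

Call:
move_arm([
  [-0.5, 0, -0.5],
  [-1, 0, -1],
  [-1, 0, -1],
], spin=[0, 0, 0], claw=[-0.53, -0.53, -0.53])

```text
time: 12.62
ee_pos: [0.3622, -0.0155, 0.1826]
orientation: [-0.001, 1.602, 0.004]
contact_force: [1.0, -0.3, -0.6]
opening: 0.02
```

```bash
python3 - <<'E'
from h import *
plan()
for n,(a,b,c,d) in(("top",(110,210,295,395)),("side",(165,240,280,400))):
    im=capture(n)[:,:,::-1]; cv2.imwrite(f'pics/p_{n}_full.png',im)
    k=6 if n=="top" else 6.5
    cv2.imwrite(f'pics/p_{n}.png',cv2.resize(np.clip(im[a:b,c:d]*(1. if n=="top" else 1.5),0,255).astype('uint8'),None,fx=k,fy=k,interpolation=cv2.INTER_CUBIC))
E
```

```text
t 12.625 p [ 0.3622 -0.0155  0.1826] F [ 1.  -0.3 -0.6] open 0.02 q6 [-0.2  -0.31  1.82 -0.    1.66 -1.77]
[[-0.031 -0.003  1.   ]
 [ 0.002  1.     0.003]
 [-1.     0.002 -0.031]]
```

View pics/p_top.png

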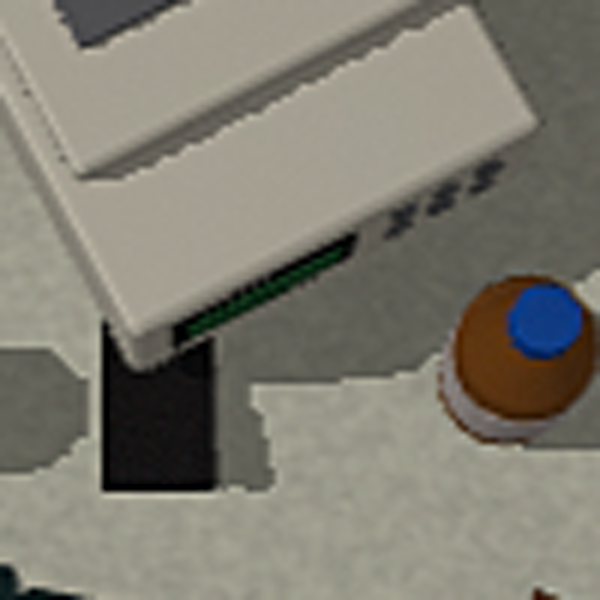

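View pics/p_side.png

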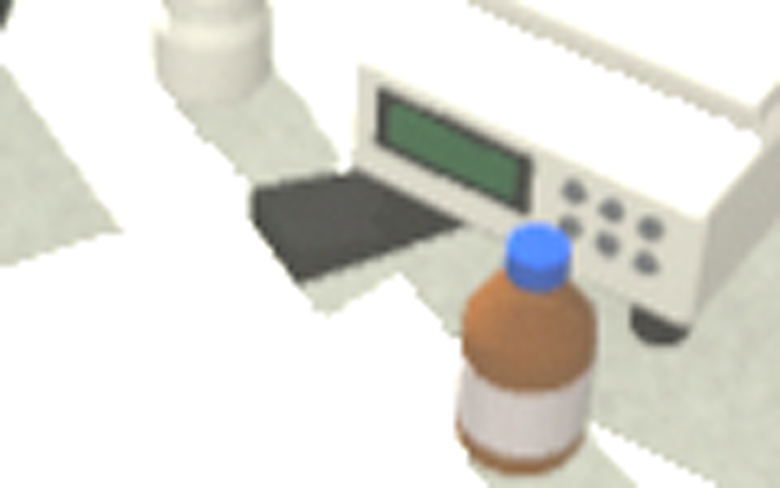

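View pics/p_side_full.png

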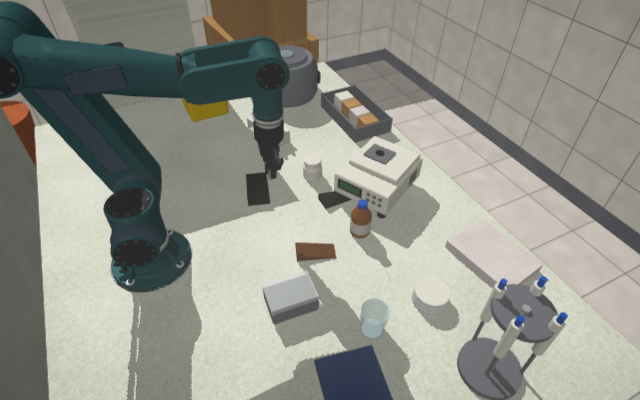

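The wedge is under the corner (top crop 102–214 × 490, side crop 250–465), and the housing front edge is higher. Next is checking level from triangulated corners.

```bash
python3 - <<'E'
from h import *
f=lambda p,k,o:[(p[0]+.5)/k-.5+o[0],(p[1]+.5)/k-.5+o[1]]
T=lambda x,y:f((x,y),6,(295,110));S=lambda x,y:f((x,y),6.5,(280,165))
print('FLt',tri(T(135,337),S(361,66)))
print('FLb',tri(T(142,371),S(357,167)))
print('FRt',tri(T(538,120),S(707,220)))
print('wedge back',ray('top',T(102,490),.02),ray('top',T(214,490),.02))
print('wedge back bottom side',ray('side',S(300,283),0))
# pedestal top rear corners
for n in("a_side","p_side_full"):
    im=cv2.imread(f"pics/{n}.png");cv2.imwrite(f"pics/q_{n}.png",cv2.resize(im[130:225,325:425],None,fx=6,fy=6,interpolation=cv2.INTER_CUBIC))
for n in("a_top","p_top_full"):
    im=cv2.imread(f"pics/{n}.png");cv2.imwrite(f"pics/q_{n}.png",cv2.resize(im[45:145,270:390],None,fx=6,fy=6,interpolation=cv2.INTER_CUBIC))
E
```

```text
FLt (array([ 0.5734, -0.0042,  0.0911]), array([0.2, 0.1]))
FLb (array([ 0.5729, -0.0062,  0.0279]), array([0.1, 0. ]))
FRt (array([ 0.6603, -0.1687,  0.0956]), array([0.3, 0.2]))
wedge back [0.52215789 0.01154941 0.02      ] [ 0.52177057 -0.03680785  0.02      ]
wedge back bottom side [ 0.52463386 -0.04033843  0.        ]
```

View pics/q_p_side_full.png

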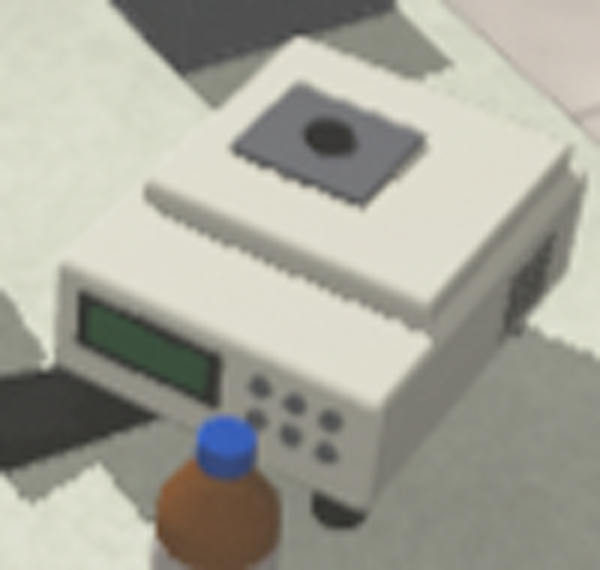

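View pics/q_p_top_full.png

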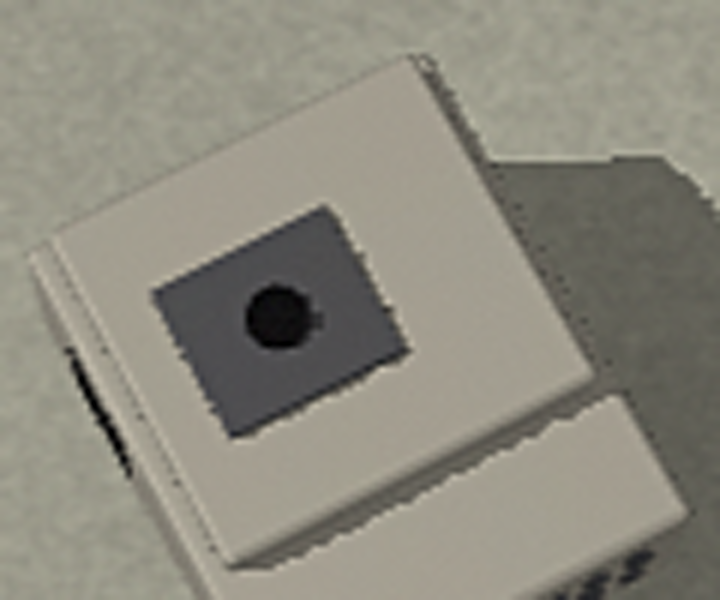

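View pics/q_a_side.png

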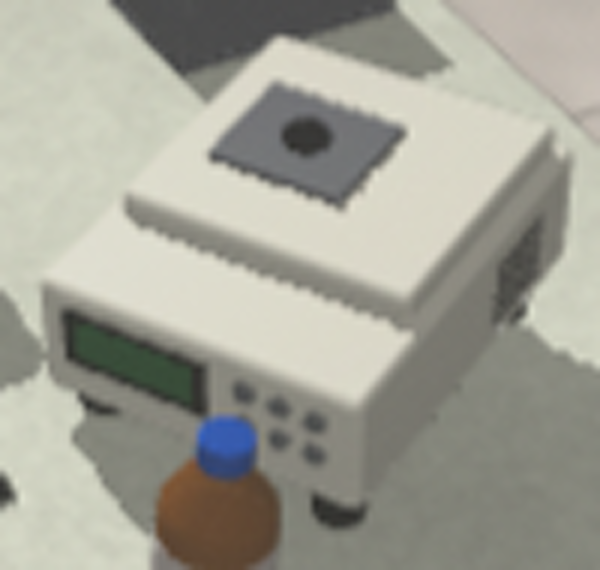

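View pics/q_a_top.png

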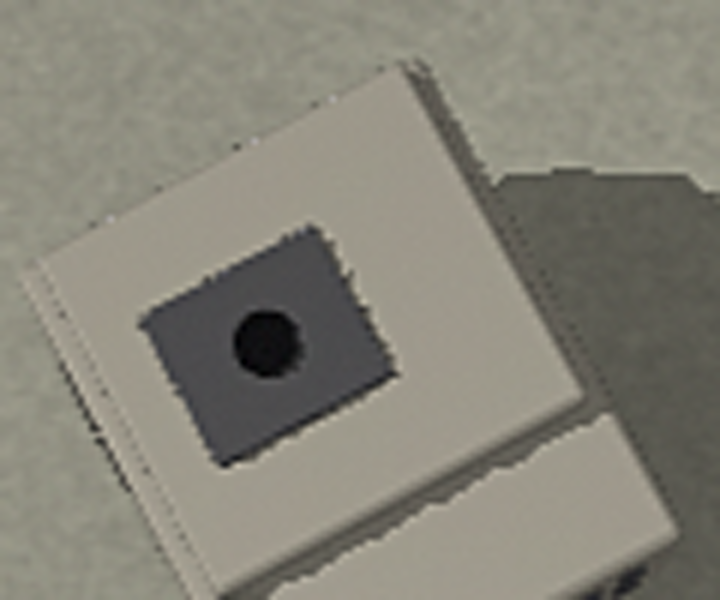

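```bash
python3 - <<'E'
from h import *
f=lambda p,o:[(p[0]+.5)/6-.5+o[0],(p[1]+.5)/6-.5+o[1]]
T=lambda p:f(p,(270,45));S=lambda p:f(p,(325,130))
A=dict(t=[(230,562),(592,377),(412,57),(52,237),(155,292),(325,205),(410,350),(233,437)],s=[(147,185),(430,303),(575,147),(298,38),(300,83),(425,138),(362,205),(232,148)])
B=dict(t=[(220,597),(583,397),(403,67),(40,262),(140,322),(315,227),(398,375),(220,465)],s=[(127,195),(408,297),(553,130),(282,38),(277,83),(405,130),(342,208),(210,155)])
out=[]
for D in(B,A):
    X=np.array([tri(T(a),S(b))[0] for a,b in zip(D['t'],D['s'])]);print(X[:4].tolist())
    out.append(X)
    for Y in(X[:4],X):
        c=np.c_[Y[:,:2]-Y[:,:2].mean(0),np.ones(len(Y))];p=np.linalg.lstsq(c,Y[:,2],rcond=None)[0];print('slope',p,np.hypot(*p[:2]))
a,b=[o-o.mean(0) for o in out]
R,e=Ro.align_vectors(b,a);print('rot',R.as_rotvec(),R.magnitude())
E
```

```text
[[0.6243, 0.0214, 0.104], [0.7004, -0.1244, 0.1192], [0.8379, -0.0538, 0.1268], [0.7632, 0.0941, 0.1132]]
slope [ 0.08817792 -0.0527644   0.1158    ] 0.10275907749101525
slope [ 0.08966909 -0.0401347   0.1173    ] 0.09824123012700077
[[0.6353, 0.0177, 0.11], [0.7108, -0.1289, 0.1147], [0.8503, -0.0585, 0.1141], [0.7721, 0.0897, 0.1137]]
slope [ 0.01575691 -0.00896647  0.113125  ] 0.018129473052767214
slope [ 0.00961868 -0.00141801  0.11615   ] 0.009722640900062684
rot [0.03900611 0.07963186 0.00135623] 0.08868229561699074
```

```bash
python3 - <<'E'
from h import *
a=cv2.imread('pics/a_top.png').astype(int)
p=cv2.imread('pics/p_top_full.png').astype(int)
for n,(x,y) in dict(bottle=(381,168),jar=(265,176),brown=(386,231),bigblack=(261,252)).items():
    d=np.abs(a-p)[y-22:y+22,x-28:x+28].max(2);print(n,(d>60).sum())
s=sense();print(s['time'],s['ee_pos'],s['contact_force'])
sign_off()
E
```

```text
bottle 53
jar 0
brown 524
bigblack 131
12.725 [ 0.36151179 -0.01517252  0.1788347 ] [-0.57317169 -0.24499999 -0.46997581]
the job is handed in; nothing more can be done
```

The wedge is under the photometer's front-left foot, and the photometer stands level as far as the cameras can show. I handed the job in at about 12.7 s, with the arm clear of everything.

**What I did:** I chose the small black wedge, not the brown one or the larger black one. I straddled it with the open fingers without gripping and nudged it about 18 mm sideways to line up with the foot. Then I pushed its blunt face straight in, thin end first. The push took about 8–9 N, then rose to 15 N over less than 1 mm. That jam came within about 2 mm of where I had worked out the level point to be, so I stopped and backed away.

**Last checks:**
- **Level:** the photometer rotated 0.089 rad compared with the start, against the expected 0.09. It turned only 0.001 rad about the vertical, and its front-right foot looks unmoved in the side view.
- **Disagreement:** taken on its own, the final deck slope measures 0.010–0.018 rad, and the front top edge comes out about 4.5 mm higher on the right. The same method read about 0.01 rad too high before the push, so I put most of this down to measurement error.
- **Rocking:** I did not test it directly. The jam force is the only evidence that it no longer rocks.
- **Other objects:** the jar showed no change in the top-view comparison. The pixels around the bottle, brown wedge and larger black wedge did change. The robot's shadow and arm had moved there, and the gripper was not seen or felt touching them, but I did not re-measure their positions. I did not compare the tube rack, tip box, beaker or dishes. The arm did not work near the tip box, beaker or dishes, and it passed well above rack height early on.

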